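# Open the wide strut-lidded tool chest in the basket workshop

## Task

Open the wide tool chest: lift its lid by the wooden tongue at the front, past the balance point, so that its gas struts hold it fully open by themselves, then let go. Leave the lid of the narrow chest shut.

Things in the scene. Friction and masses are not known exactly. Their poses are not given: they have to be found in the camera images.
- wide_lid (a joint): Lid angle of the wide chest (rad): 0 shut, 1.40 fully open at its stop. Grey steel plate 284 mm wide, 12 thick, about 1 kg, hinged along the chest's far top edge; its front rises and swings away from the robot. Let go below the balance point (0.6 to 1.0 rad, varies with its weight) it falls shut; above, two damped gas struts raise it to the stop. Lifting takes under 5 N at the tongue.
- wide_handle (a point): Grip point of the wide lid's tongue: a wooden bar 26 mm wide, 14 thick, standing 60 mm out from the middle of the lid's front edge towards the robot, free air beside and below. The point is mid-width, mid-thickness, 36 mm from the lid's edge, 107.5 mm above the table when shut. Axes turn with the lid: x towards the hinge, y along the hinge, z out of the lid's upper face (up when shut).
- wide_hinge (a point): Middle of the wide lid's hinge line, 100.5 mm above the table; stays put as the lid swings. The grip point lies 228 mm from it along -x and 7 mm along +z of the lid's axes (axes as for the grip point). The wide chest is a grey steel box fixed on the table, 190 mm deep, 280 wide, 100 high without its lid, front towards the robot.
- narrow_lid (a joint): Lid angle of the narrow chest (rad): 0 shut, 1.40 fully open. Same build, materials, depth, height and tongue as the wide chest but only 150 mm wide; fixed on the table on the other side, left or right. A bystander: it stays shut.

How it is judged:
By the outcome, as a careful person would: the job done as asked, in the order asked, and still so for the second after the job is handed in, with the robot touching nothing.
It also fails if it takes over 38 s, if anything falls off the work surface, if the arm or the gripper's body presses on something with over 40 N, if the wrist force passes 120 N, or if a joint passes its speed limit or range.

## Robot

A 6-joint arm with a two-finger parallel gripper is mounted at the origin on the work surface. World frame = base frame: x ahead of the robot, y to its left, z up, the work surface at z = 0. Lengths are in m, angles in rad, forces in N, time in s.
With the tool pointing down it reaches from about 0.3 to 0.775 m from the base axis. Payload 14.6 kg.
Tool frame: the origin (TCP) lies at the very end of the fingers, on their centre line; the grasp point (between the pads) lies 19 mm behind it; z points along the fingers, y is the line along which they close (so a half turn about z gives the same grasp; the last joint's range is limited). The gripper opens to 94 mm and grips with 3 to 60 N. Pads are 16 mm wide; open, the fingers measure 119 mm over their backs; the gripper's body (75 mm by 177 mm) begins 78 mm behind the grasp point.
Start: joints at [-0.067, 0.3, 1.521, -0, 1.321, -0.067], TCP at [0.55, -0, 0.205] pointing down, gripper open.
Joint ranges: [-3.03, 3.03], [-0.79, 2.21], [0.23, 2.52], [-1.04, 4.18], [0, 3.07], [-2.55, 2.55]. Speed limits (rad/s): [2.22, 2.22, 2.57, 3.14, 3.14, 3.14].

## Interface

Orientations are given as a unit quaternion [w, x, y, z].
In Python, from plant import env, vision gives the robot as it stands.
- The arm moves only by the shell command python3 -m handwheel 'ROWS' [OPENING] [FORCE]. ROWS is text: rows parted by semicolons, each of 4 numbers parted by spaces: the shift along the tool's x, y, z in m, then the turn about the tool's z in degrees. A call has 1 to 10 rows; each row is the pose to reach, as a shift and turn from the pose commanded when the call began, along the tool's axes at that moment; what a row does not reach only later rows make up. A row lasts 1/10 s, in which the tool goes at most 50 mm and 8.59 degrees, less where a joint would pass 70% of its speed; a pose out of reach is approached as far as the arm can. A call with a gripper value outside its range is refused whole. OPENING is the finger opening in m, from 0 to 0.094, set as the call begins (- or left out, the last holds). The fingers move at their own pace and stop on an object; FORCE is the grip in N (left out, the last holds). Time passes only in rows, so rows that repeat a pose let the fingers close. It gives the time, the measured TCP pose, the force, the opening and the grip force at its end, in the units of the state.
- env.sense(): the state, without advancing time (a new reading comes with each control period).
- vision.snapshot(name): name is "scene" or "side" or "wrist"; returns the picture (400x640x3 uint8, red, green, blue); there is no depth.
- vision.camera_params(name): a dict with "mtx" (3x3 intrinsics, pixels), "dist" ([k1, k2, p1, p2, k3] as OpenCV has them; the pictures are not rectified), "R" (3x3) and "t" (3): a world point X has camera coordinates R X + t. Camera axes: x right, y down, z forward; pixel columns grow to the right and rows downward; lengths in m; the calibration is good to about 2 mm. A picture is of the moment at which its call begins: read the wrist's pose just before it. camera_params takes no time and is no camera call; for the wrist camera it gives the pose at the moment of the call.
- env.sign_off(): hands the job in; it is judged then, once.
The state is a dict: "time": time; "joint_pos": joint angles; "dq": joint speeds; "joint_efforts": joint torques, N m; "eef_pos": TCP position; "eef_rot": TCP orientation; "ft_force": force on the tool from outside, world axes, zero at the start; "torque": the same for the moment, N m; "width": finger opening in m; "gripper_force": force on a finger pad.
Only numpy, scipy, OpenCV 4.12 (cv2) and the standard library are available. Lean on these libraries where they do the work, as an engineer would, in place of code of your own. Each camera call takes 0.05 s, during which the arm holds its last target. There are 200 camera calls.

## Working session

There is one attempt and no reset: what is moved stays moved. The work goes in short steps, Python scripts to look and compute and a shell command to move; the robot and the scene stay as the last step left them, time stands still between calls to the robot, and variables do not carry over. Pictures are saved under pics/ and viewed, at most 10 in all, crops included, and the job is handed in when it is done.

```bash
mkdir -p pics; ls
python3 - <<'E'
from plant import env, vision
import cv2
s=env.sense(); print({k:s[k] for k in('time','eef_pos','eef_rot','width')})
for n in("scene","side"):
    cv2.imwrite(f"pics/{n}0.png",vision.snapshot(n)[:,:,::-1])
    print(n,vision.camera_params(n))
E
```

```text
pics
{'time': 0.0, 'eef_pos': array([5.49737045e-01, 2.14372435e-05, 2.04894719e-01]), 'eef_rot': array([-4.27184822e-04,  7.07097122e-01,  7.07116210e-01, -3.79748874e-04]), 'width': 0.09404285721719383}
scene {'mtx': array([[395.89229862,   0.        , 325.19208288],
       [  0.        , 395.89229862, 199.75372443],
       [  0.        ,   0.        ,   1.        ]]), 'dist': array([-0.04056154,  0.        ,  0.        ,  0.        ,  0.        ]), 'R': array([[ 0.84259497,  0.53838869, -0.01308925],
       [ 0.41742854, -0.66825934, -0.61577826],
       [-0.34027506,  0.51338784, -0.78781077]]), 't': array([-0.49035211, -0.17864591,  1.0696051 ])}
side {'mtx': array([[506.89681615,   0.        , 319.12245238],
       [  0.        , 506.89681615, 201.28222509],
       [  0.        ,   0.        ,   1.        ]]), 'dist': array([-0.06582921,  0.        ,  0.        ,  0.        ,  0.        ]), 'R': array([[ 0.87764038, -0.47912527, -0.01365039],
       [-0.37206986, -0.66303446, -0.64957627],
       [ 0.30217772,  0.57517327, -0.76017389]]), 't': array([-0.52194466,  0.30889749,  0.9812079 ])}
```

View pics/scene0.png

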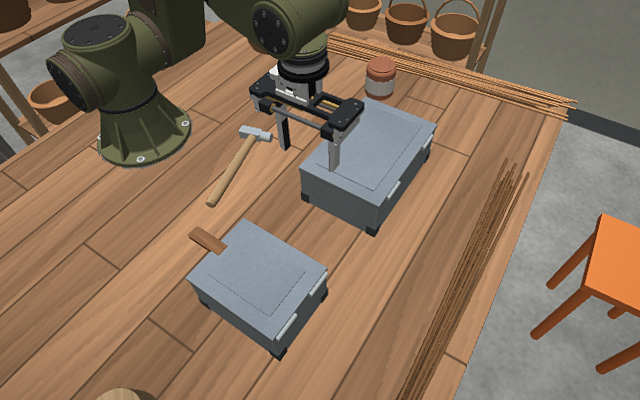

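View pics/side0.png

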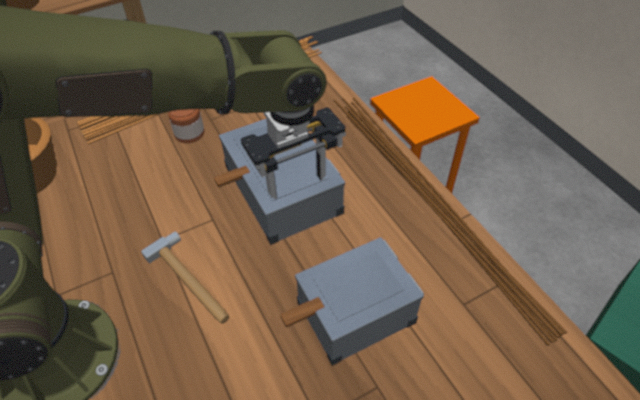

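The wide chest is on the left (+y), behind the gripper, with its tongue near (232,176) in the side view. The narrow chest is on the right. I'll enlarge the wide chest in both views.

Run:
```python
import cv2
a=cv2.imread('pics/side0.png')[110:260,200:360]; cv2.imwrite('pics/side0c.png',cv2.resize(a,None,fx=4,fy=4,interpolation=cv2.INTER_CUBIC)[:600])
a=cv2.imread('pics/scene0.png')[90:240,290:450]; cv2.imwrite('pics/scene0c.png',cv2.resize(a,None,fx=4,fy=4,interpolation=cv2.INTER_CUBIC)[:600])
```

```text
(no output)
```

View pics/side0c.png

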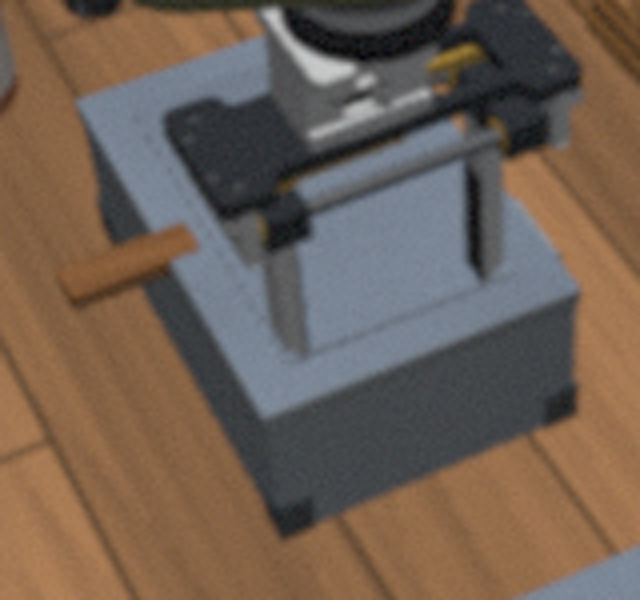

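View pics/scene0c.png

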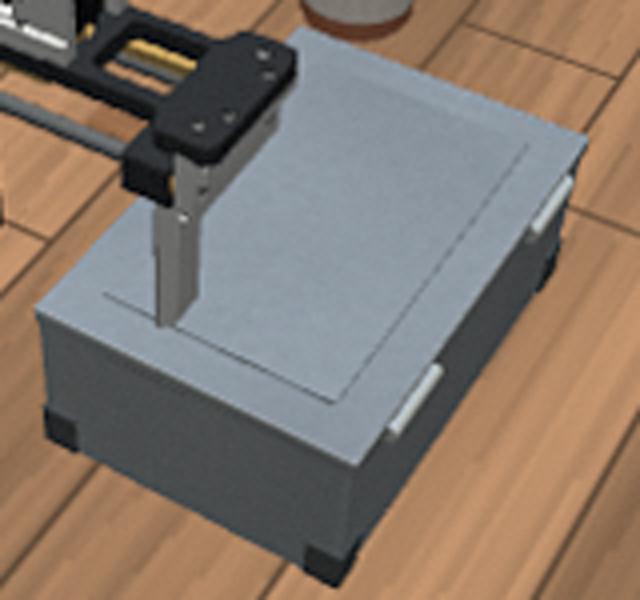

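Side crop lid corners: front-left (78,102), front-right (266,416), back-right (578,292). Scene crop: front-right (38,313), back-right (358,465), back-left (586,138), front-left (305,28). The tongue's end top edge in the side crop runs from about (57,268) to (72,300).

```bash
cat > h.py <<'E'
import numpy as np, cv2
from plant import env, vision
def proj(n,P):
    c=vision.camera_params(n)
    return cv2.projectPoints(np.float64(P).reshape(-1,1,3),cv2.Rodrigues(c['R'])[0],c['t'],c['mtx'],c['dist'])[0].reshape(-1,2)
E
python3 - <<'E'
from h import *
from scipy.optimize import least_squares
# lid coordinates: x toward hinge from front edge, y left
A={'side':((200,110),[(78,102),(266,416),(578,292)],[('f',1),('f',-1),('b',-1)]),
   'scene':((290,90),[(38,313),(358,465),(586,138),(305,28)],[('f',-1),('b',-1),('b',1),('f',1)])}
Z=.1125
def W(p,x,y,z):
    c,s=np.cos(p[2]),np.sin(p[2]); return [p[0]+c*x-s*y,p[1]+s*x+c*y,z]
def f(p):
    r=[]
    for n,(o,px,k) in A.items():
        P=[W(p,0 if a=='f' else p[3],b*.142,Z) for a,b in k]
        r.append((proj(n,P)-(np.array(px)/4+o)).ravel())
    return np.concatenate(r)
r=least_squares(f,[.5,.15,0,.19]); p=r.x
print(p,np.degrees(p[2]),r.fun.round(1))
print('grip',W(p,-.036,0,.1075),'hinge',W(p,.192,0,.1005))
print('tongue end side crop',(proj('side',[W(p,-.06,.013,.1145),W(p,-.06,-.013,.1145),W(p,-.06,.0,.1145)])-(200,110))*4)
E
```

```text
[ 0.49499957  0.1804553  -0.0107616   0.1892553 ] -0.6165944220582109 [ 0.3 -1.   1.  -0.   0.9 -0.8 -0.6 -0.6 -1.2  0.1  0.4 -0.7 -0.6 -0.6]
grip [np.float64(0.4590016503392867), np.float64(0.18084271463539506), 0.1075] hinge [np.float64(0.6869884478878592), np.float64(0.17838911655375286), 0.1005]
tongue end side crop [[ 59.46922624 265.44915865]
 [ 75.75777737 295.33159448]
 [ 67.5561527  280.28830661]]
```

The fit is good to about 1 px: grip point (0.459, 0.181, 0.1075), hinge (0.687, 0.178, 0.1005), yaw about -0.6°. The tool's closing axis is along world x now, so I turn it +90° while moving above the tongue.

```bash
python3 -m handwheel '0.010 -0.005 0 8; 0.028 -0.014 0 16; 0.048 -0.024 0 24; 0.068 -0.034 0 32; 0.090 -0.045 0 40; 0.112 -0.056 0 48; 0.134 -0.067 0 56; 0.155 -0.078 0 64; 0.172 -0.087 0 72; 0.181 -0.091 0 80' 0.094 && python3 -m handwheel '0 0 0 5; 0 0 0 10; 0 0 0 10; 0 0 0 10'
python3 - <<'E'
from h import *
import cv2
c=vision.camera_params('side')
s=env.sense(); print(s['time'],s['eef_pos'],s['eef_rot'],s['joint_pos'])
from scipy.spatial.transform import Rotation as R
print(R.from_quat(s['eef_rot'],scalar_first=True).as_matrix().round(3))
a=vision.snapshot('side')[:,:,::-1][60:260,180:380]; b=vision.snapshot('wrist')[:,:,::-1]
G=[[.459,.181,.1145]]
print(proj('wrist',G),(proj('side',G)-(180,60))*2)
cv2.imwrite('pics/m1.png',np.hstack([cv2.resize(a,(400,400)),cv2.resize(b,(400,250)) if 0 else b[:, 120:520]]))
E
```

```text
time: 1.1
eef_pos: [0.4582, 0.1821, 0.2053]
eef_rot: [-0.0, 0.996, 0.085, -0.0]
ft_force: [0.3, -0.1, 0.0]
width: 0.0941
gripper_force: 0.0
time: 1.5
eef_pos: [0.4589, 0.1809, 0.2053]
eef_rot: [0.0, 1.0, 0.001, -0.0]
ft_force: [-0.6, -0.8, -1.1]
width: 0.0939
gripper_force: 0.0
1.5 [0.45892487 0.1809357  0.20527966] [ 5.79722096e-05  9.99999169e-01  1.27596834e-03 -1.73505909e-04] [ 3.01291106e-01  1.73723492e-01  1.67736890e+00 -8.54396989e-06
  1.29086604e+00  1.86953786e+00]
[[ 1.     0.003 -0.   ]
 [ 0.003 -1.    -0.   ]
 [-0.     0.    -1.   ]]
[[320.65023363 203.59137945]] [[ 93.75637519 232.51026844]]
```

View pics/m1.png

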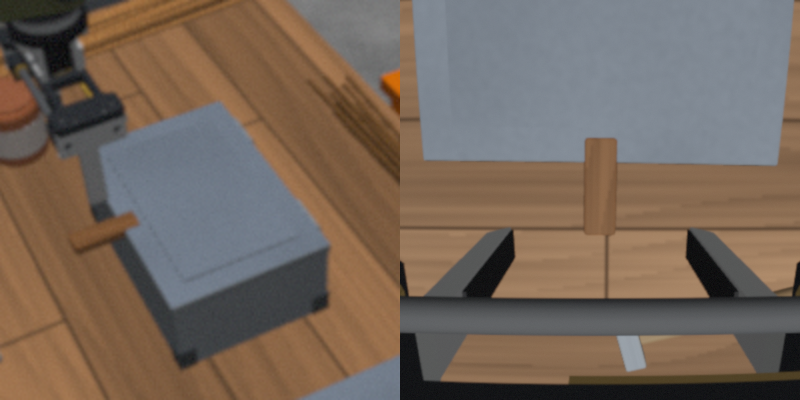

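The tongue is centred at column 320 in the wrist view, and its lid edge and tip at rows 162 and 235 agree with the predicted grip row of 204. I descend 117 mm and close.

```bash
python3 -m handwheel '0 0 0.006 0; 0 0 0.020 0; 0 0 0.037 0; 0 0 0.054 0; 0 0 0.071 0; 0 0 0.087 0; 0 0 0.101 0; 0 0 0.111 0; 0 0 0.117 0; 0 0 0.117 0' && python3 -m handwheel '0 0 0 0; 0 0 0 0; 0 0 0 0; 0 0 0 0; 0 0 0 0; 0 0 0 0; 0 0 0 0; 0 0 0 0' 0.01 20
python3 - <<'E'
import numpy as np
t0=0
for t in np.arange(0,1.36,.0675):
    f=lambda t:np.array([-.228*np.cos(t)+.007*np.sin(t),.228*np.sin(t)+.007*np.cos(t)])
    d=f(t)-f(0); print(round(t,3),'dx %.4f up %.4f y %.4f'%(d[0],d[1],-.0108*d[0]))
E
```

```text
time: 2.6
eef_pos: [0.4587, 0.1809, 0.0879]
eef_rot: [0.0, 1.0, 0.0, -0.0]
ft_force: [-1.0, 0.2, 0.8]
width: 0.0938
gripper_force: 0.0
time: 3.4
eef_pos: [0.459, 0.181, 0.0885]
eef_rot: [-0.0, 1.0, 0.0, 0.0]
ft_force: [-0.6, -0.6, -0.4]
width: 0.0333
gripper_force: 0.0
0.0 dx 0.0000 up 0.0000 y -0.0000
0.068 dx 0.0010 up 0.0154 y -0.0000
0.135 dx 0.0030 up 0.0306 y -0.0000
0.202 dx 0.0061 up 0.0457 y -0.0001
0.27 dx 0.0101 up 0.0606 y -0.0001
0.338 dx 0.0152 up 0.0751 y -0.0002
0.405 dx 0.0212 up 0.0893 y -0.0002
0.473 dx 0.0282 up 0.1030 y -0.0003
0.54 dx 0.0360 up 0.1162 y -0.0004
0.608 dx 0.0448 up 0.1289 y -0.0005
0.675 dx 0.0544 up 0.1409 y -0.0006
0.742 dx 0.0647 up 0.1523 y -0.0007
0.81 dx 0.0759 up 0.1630 y -0.0008
0.878 dx 0.0877 up 0.1728 y -0.0009
0.945 dx 0.1001 up 0.1819 y -0.0011
1.013 dx 0.1132 up 0.1901 y -0.0012
1.08 dx 0.1267 up 0.1974 y -0.0014
1.148 dx 0.1407 up 0.2038 y -0.0015
1.215 dx 0.1551 up 0.2092 y -0.0017
1.283 dx 0.1699 up 0.2136 y -0.0018
1.35 dx 0.1849 up 0.2170 y -0.0020
```

Still closing (33 mm). I wait a little, then lift the first bit.

```bash
python3 -m handwheel '0 0 0 0; 0 0 0 0; 0 0 0 0; 0 0 0 0' && python3 -m handwheel '0 0 -0.003 0; 0 0 -0.008 0; 0.001 0 -0.015 0; 0.002 0 -0.023 0; 0.003 0 -0.031 0; 0.0045 0 -0.038 0; 0.006 0 -0.046 0; 0.008 0 -0.053 0; 0.010 0 -0.061 0; 0.010 0 -0.061 0'
```

```text
time: 3.8
eef_pos: [0.459, 0.1811, 0.0884]
eef_rot: [-0.0, 1.0, -0.0, -0.0]
ft_force: [0.4, 2.2, -0.6]
width: 0.0258
gripper_force: 20.0
time: 4.8
eef_pos: [0.4695, 0.181, 0.1505]
eef_rot: [-0.0, 1.0, -0.0, 0.001]
ft_force: [1.6, 3.2, -1.0]
width: 0.026
gripper_force: 20.0
```

Run:
```python
from h import *
cv2.imwrite('pics/m2.png',vision.snapshot('side')[60:300,160:480,::-1])
```

```text
(no output)
```

View pics/m2.png

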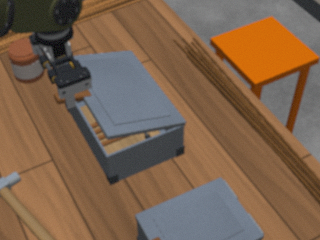

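The lid follows the tongue: the chest shows open below it, around (100,110) in the crop. I continue along the arc.

```bash
python3 -m handwheel '0.005 0 -0.014 0; 0.011 0 -0.028 0; 0.018 0 -0.042 0; 0.026 0 -0.055 0; 0.035 0 -0.068 0; 0.044 0 -0.080 0; 0.055 0 -0.091 0; 0.066 0 -0.102 0; 0.078 0 -0.112 0; 0.090 0 -0.121 0' && python3 -m handwheel '0.006 0 -0.004 0; 0.013 0.0005 -0.008 0; 0.020 0.001 -0.012 0; 0.027 0.001 -0.0155 0; 0.034 0.001 -0.019 0; 0.041 0.001 -0.022 0; 0.048 0.001 -0.0245 0; 0.055 0.001 -0.027 0; 0.062 0.001 -0.0295 0; 0.062 0.001 -0.0295 0'
python3 - <<'E'
from h import *
cv2.imwrite('pics/m3.png',vision.snapshot('side')[40:300,160:500,::-1])
E
```

```text
time: 5.85
eef_pos: [0.5592, 0.1799, 0.2699]
eef_rot: [0.001, 1.0, -0.0, -0.001]
ft_force: [2.2, -3.9, -6.4]
width: 0.0258
gripper_force: 20.0
time: 6.85
eef_pos: [0.6219, 0.1791, 0.2997]
eef_rot: [0.001, 1.0, -0.0, -0.0]
ft_force: [2.6, -7.1, -4.0]
width: 0.026
gripper_force: 20.0
```

View pics/m3.png

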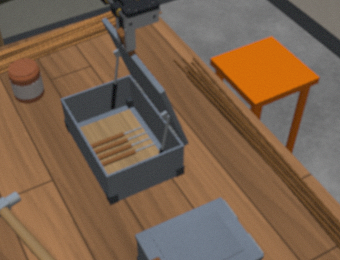

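The lid stands at about 1.25 rad with its struts visible, past the balance point. I open the fingers, wait, then back away.

```bash
python3 -m handwheel '0 0 0 0; 0 0 0 0; 0 0 0 0; 0 0 0 0; 0 0 0 0; 0 0 0 0; 0 0 0 0; 0 0 0 0; 0 0 0 0; 0 0 0 0' 0.094 && python3 -m handwheel '-0.005 0 -0.003 0; -0.020 0 -0.008 0; -0.040 0 -0.012 0; -0.060 0 -0.015 0; -0.080 0 -0.018 0; -0.100 0 -0.02 0; -0.120 0 -0.02 0; -0.140 0 -0.02 0; -0.150 0 -0.02 0; -0.150 0 -0.02 0' && python3 -m handwheel '0 0 0 0; 0 0 0 0; 0 0 0 0; 0 0 0 0; 0 0 0 0; 0 0 0 0; 0 0 0 0; 0 0 0 0; 0 0 0 0; 0 0 0 0'
python3 - <<'E'
from h import *
t=1.4
H=np.array([.687,.1784,.1005]); P=H+[-.252*np.cos(t)+.007*np.sin(t),.0027,.252*np.sin(t)+.007*np.cos(t)]
print('tip expected at 1.4, crop px',(proj('side',P)-(160,40))*2, (proj('scene',P)))
a=vision.snapshot('side')[40:300,160:460,::-1]; b=vision.snapshot('scene')[:,200:500,::-1]
cv2.imwrite('pics/m4.png',np.vstack([cv2.resize(a,None,fx=2,fy=2,interpolation=cv2.INTER_CUBIC)]))
cv2.imwrite('pics/m4b.png',b)
E
```

```text
time: 7.9
eef_pos: [0.621, 0.18, 0.2999]
eef_rot: [0.0, 1.0, 0.0, -0.0]
ft_force: [-0.6, -0.6, -0.2]
width: 0.0941
gripper_force: 0.0
time: 8.9
eef_pos: [0.4704, 0.1801, 0.3207]
eef_rot: [-0.0, 1.0, 0.0, 0.001]
ft_force: [0.2, 0.6, -0.1]
width: 0.0937
gripper_force: 0.0
time: 9.9
eef_pos: [0.471, 0.18, 0.32]
eef_rot: [0.0, 1.0, 0.0, 0.0]
ft_force: [-0.4, 0.8, 1.0]
width: 0.0941
gripper_force: 0.0
tip expected at 1.4, crop px [[276.46347247  43.83606802]] [[414.46252513  55.98525639]]
```

View pics/m4.png

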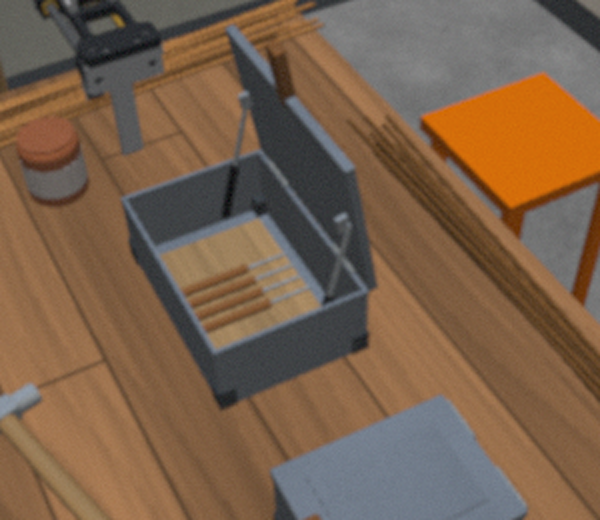

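The lid stands at its stop: the tongue tip is at (277,44), against a predicted (276,44) for 1.40 rad. The narrow chest is shut and the gripper is clear, so I hand it in.

```bash
python3 -c "
from plant import env
print(env.sign_off())"
```

```text
the job is handed in; nothing more can be done
None
```

The wide chest's lid is fully open at its stop (about 1.40 rad in the last picture), held by its struts with the gripper clear of it; the narrow chest stayed shut, and I handed the job in at about 10 s.

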